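Unbolt the tilting bin's gate and hold it open against its check stop

ROBOT

A 6-joint arm with a two-finger parallel gripper is mounted at the origin on the work surface. World frame = base frame: x ahead of the robot, y to its left, z up, the work surface at z = 0. Lengths are in mm, angles in rad, forces in N, time in s.
With the tool pointing down it reaches from about 350 to 775 mm from the base axis. Payload 7.3 kg.
Tool frame: the origin (TCP) lies between the finger pads, 19 mm behind the fingertips; this is the grasp point; z points along the fingers, y is the line along which they close (so a half turn about z gives the same grasp; the last joint's range is limited). The gripper opens to 92 mm and grips with 3 to 60 N. Pads are 19 mm wide; open, the fingers measure 130 mm over their backs; the gripper's body (75 mm by 190 mm) begins 47 mm behind the grasp point.
Start: joints at [-1.46, 0.342, 1.524, -0, 1.275, -0.146], TCP at [133.365, -507.796, 245.541] pointing down, gripper open.
Joint ranges: [-2.53, 2.53], [-0.77, 2.02], [0.04, 2.7], [-1, 4.14], [0.28, 2.66], [-3.11, 3.11]. Speed limits (rad/s): [2.57, 2.57, 3.14, 3.14, 3.14, 3.14].

INTERFACE

Orientations are given as [roll, pitch, yaw] about the fixed x, y, z axes, in that order (R = Rz(yaw) Ry(pitch) Rx(roll)).
In Python, from plant import get_obs, capture, camera_model, close_job, search_frame, regions_of, pinpoint gives the robot as it stands. The module is installed in compiled form; this text tells all that it offers.
- The arm moves only by the shell command python3 -m pendant 'ROWS'. ROWS is JSON, one flat list of numbers, 7 for each row, row after row: the shift along the tool's x, y, z in units of 30 mm (1.0 is 30 mm), then the turn, a rotation vector about the tool's x, y, z in units of 4 degrees (1.0 is 4 degrees), then the closure, from -1 (fully open) to 1 (shut), so that 0 is half open. In form: [dx, dy, dz, wx, wy, wz, gripper, dx, dy, dz, wx, wy, wz, gripper, ...]. A call has 1 to 12 rows; each row shifts and turns the commanded pose from where the row before left it, along the tool's axes as they then stand; what a row does not reach is not made up. A row lasts 1/10 s, in which the tool goes at most 50 mm and 8.59 degrees, less where a joint would pass 70% of its speed; a pose out of reach is approached as far as the arm can. A call with a number of a shift or a turn outside -1 to 1 is refused whole. A call with a gripper value outside its range is refused whole. The fingers move at their own pace and stop on an object; the grip force is fixed at half the most. Time passes only in rows, so rows that do not move let the fingers close. It gives the time, the measured TCP pose, the force, the opening and the grip force at its end, in the units of the state.
- get_obs(): the state, without advancing time (a new reading comes with each control period).
- capture(name): name is "side" or "top" or "wrist"; returns the picture (384x512x3 uint8, red, green, blue); there is no depth.
- camera_model(name): a dict with "fov_y" (degrees; the focal length in pixels is half the picture's height over the tangent of half this angle, whatever the lens; pixels are square), "cx", "cy" (the principal point, pixels), "pose" (4x4, takes a point from camera to world coordinates). Camera axes: x right, y up, looking along -z (the intrinsics and any distortion apply to the point x, -y, -z); pixel columns grow to the right and rows downward; lengths in mm; the calibration is good to about 2 mm. A picture is of the moment at which its call begins: read the wrist's pose just before it. camera_model takes no time and is no camera call; for the wrist camera it gives the pose at the moment of the call.
- close_job(): hands the job in; it is judged then, once.
Trained networks look in the newest picture that a camera, given by its name, has taken for a name from the list of things; names that differ only in an ending like _2 or _b are one class to them, and where a whole thing is asked for, a point or a joint stands for the part that bears it (a point fixed in the world has none). Each returns a list of dicts, best first, with "score" (0 to 1); they miss things now and then, are a little off and sometimes report something else, mostly with a low value. They report only what shows in the picture. A call takes as long as a camera call.
- search_frame(camera, thing): "location" ([column, row] in pixels, amid what is visible of it).
- regions_of(camera, thing): "pixels" (384x512 bool, what is visible of it) and "location" ([column, row] in pixels, amid what is visible of it).
- pinpoint(camera, thing): "location" ([column, row] in pixels: a listed point, or the origin of a listed thing).
The state is a dict: "time": time; "joint_positions": joint angles; "dq": joint speeds; "tau": joint torques, N m; "tool_pos": TCP position; "tcp_rot": TCP orientation; "contact_force": force on the tool from outside, world axes, zero at the start; "moment": the same for the moment, N m; "grip_width": finger opening in mm; "finger_force": force on a finger pad.
Only numpy, scipy, OpenCV 4.12 (cv2) and the standard library are available. Lean on these libraries where they do the work, as an engineer would, in place of code of your own. Each camera call takes 0.05 s, during which the arm holds its last target. There are 200 camera calls.

TASK

I want to rake the blanks out of the yellow tilting bin onto the bench, so open its gate for me: first draw the red safety bolt on the rim right back by squeezing its two lugs together, then squeeze the two black pads of the gate's grip fully together and, keeping them squeezed, swing the gate out past its half-open detent until you feel it come up against the rubber buffer of the check arm. The gate shuts itself if let go, so your program finishes while still squeezing the grip and keeping the gate pressed against the buffer. Leave the housing, the toolpost, the oil cup and the parts cup where they stand.

Things in the scene. Friction and masses are not known exactly. Their poses are not given: they have to be found in the camera images.
- bin: Yellow steel tilting bin on a floor-standing pivot frame at the bench's right edge, fixed, 400 mm long, rim 190 mm above the bench. Origin: on the gate's vertical hinge axis at bench height. Only its yaw varies (within 0.12 rad of 0). x runs along the shut gate from hinge to free edge, y out over the bench, z up; (x, y, z) in mm below are in this frame.
- gate_hinge (a point): Point (0, 0, 190) on the gate's vertical hinge axis, at the end of the bin nearest the robot. The gate swings about it: 240 mm wide, upright, from 30 to 190 mm above the bench, 6 mm thick, its top rail 18 mm thick.
- gate_angle (a joint): Gate angle, rad: 0 shut, growing as it swings out over the bench (counter-clockwise from above). A light spring draws it shut (2 to 3 N at the grip). The detent, a roller between two lobes, sits at 0.5 rad and takes up to 8 N at the grip each way; past it from 0.85. With either bolt shot it stays within 0.08 of shut. It meets the buffer between 1.15 and 1.47, differently each time.
- safety_lug (a point): Middle of the fixed red lug of the safety bolt on the bin's rim, (30, -32, 225): an upright plate 8 mm thick along x, 26 mm wide along y, its top at z = 248. It never moves.
- safety_tab (a point): Middle of the moving red lug of the safety bolt, a plate like the fixed lug; (78, -32, 225) with the bolt shot. Squeezing the two lugs together slides it 14 mm towards the fixed one: 56 mm over the outsides at first, 42 mm when right back.
- safety_grasp (a point): Where to centre the squeeze on the lugs, fixed to the bin at (47, -32, 235): the middle of the squeezed pair, as the fixed lug does not give. Take it from above with the TCP here, fingers closing along the bin's x. Bolt and staple beside the lugs reach up to z = 211: keep the fingertips above that.
- safety_bolt (a joint): Draw of the safety bolt, m: 0 shot through the gate's staple, 0.014 right back on its stop. It slides against about 5 N of friction and stays where it is left; clear of the staple from 0.010.
- grip_pad (a point): Middle of the fixed black pad of the gate's grip, on the gate's top rail 182 mm from the hinge axis, 225 mm above the bench: an upright plate 8 mm thick along the gate, 26 mm wide, its top at z = 250. It moves only with the gate.
- grip_trigger (a point): Middle of the moving black pad of the gate's grip, a plate like the fixed pad, 230 mm from the hinge axis at rest. Squeezed, it slides 14 mm along the gate towards the fixed pad and draws the gate's bolt: 56 mm over the outsides at rest, 42 mm squeezed. Its spring pushes back with 4 N at rest, 9 N fully squeezed; grip with 25 to 40 N.
- grip_grasp (a point): Where to centre the squeeze on the grip: on the gate's centre line 199 mm from the hinge axis, z = 235, the middle of the squeezed pads (the fixed pad does not give). It moves with the gate. Take it from above with the TCP here, fingers closing along the gate, and turn the gripper with the gate as it swings. Bolt and keeper beside it reach up to z = 206.
- gate_grip (a joint): Squeeze of the gate's grip, m: 0 at rest (gate bolted), 0.014 fully squeezed; the gate is free from 0.010.
- gate: The yellow gate leaf with its grip. Origin on the hinge axis at bench height; x along the gate from hinge to free edge, z up.
- check_arm: Dark steel stop bar, 125 mm long, clamped on the hinge pin 101 mm above the bench, standing out over the bench at an angle that differs each time; it does not give way. Origin on the hinge axis at bench height, x along the bar, z up. A rubber buffer on its gate-ward side, 112 mm from the hinge, meets the gate's face when the gate is 0.24 rad short of the bar's direction.
- housing: Rough cast aluminium housing on the bench, flange 110 x 90 mm, 72 mm high, 0.9 kg, origin under its middle. To be left alone.
- toolpost: Steel quick-change toolpost on the bench, about 70 x 70 mm, 105 mm high with its lever, 1.3 kg, origin under its middle. To be left alone.
- oil_cup: Brass oil cup standing on the bench, 38 mm across, 52 mm high, origin under its middle. To be left alone.
- parts_cup: Grey plastic cup standing on the bench, 80 mm across, 68 mm high, origin under its middle. To be left alone.

How it is judged (in metres and radians):
On the way, in this order (a step that is already met when the one before it is completed fails the run):
1. the safety bolt is drawn back with the gate still shut and bolted (value of joint safety_bolt above 0.011 m and value of joint gate_grip below 0.008 m and value of joint gate_angle below 0.06 rad), for 0.1 s.
2. the gate's grip is squeezed, with the safety bolt back and the gate not yet swung (value of joint gate_grip above 0.0105 m and value of joint safety_bolt above 0.01 m and value of joint gate_angle below 0.2 rad), for 0.05 s.
3. the gate is past its half-open detent with the grip still squeezed (value of joint gate_angle above 0.85 rad and value of joint gate_grip above 0.009 m), for 0.05 s.
At the end, for the whole second after the job is handed in: Safety bolt back (over 10 mm), grip held squeezed in the fingers (over 9 of 14 mm, over 2 N), gate wide open (over 1.08 rad), still (under 0.1 rad/s) and pressed on the check arm's buffer (over 1 N); the four bystanders upright and within 20 mm of where they stood (contact force between gate and check_arm above 1 N and value of joint gate_angle above 1.08 rad and value of joint gate_grip above 0.009 m and value of joint safety_bolt above 0.01 m and contact force between the fingers and gate above 2 N and velocity of joint gate_angle between -0.1 and 0.1 rad/s and distance of each of housing, toolpost, oil_cup, parts_cup from where it was at the start of the episode below 0.02 m and angle between each of housing, toolpost, oil_cup, parts_cup's own z axis and vertical below 0.15 rad); the arm keeps its last pose, push and grip.
It fails at once if the housing is shoved or knocked over (distance of housing from where it was at the start of the episode above 0.025 m or angle between housing's own z axis and vertical above 0.3 rad).
It fails at once if the toolpost is shoved or knocked over (distance of toolpost from where it was at the start of the episode above 0.025 m or angle between toolpost's own z axis and vertical above 0.3 rad).
It fails at once if the oil cup is shoved or knocked over (distance of oil_cup from where it was at the start of the episode above 0.025 m or angle between oil_cup's own z axis and vertical above 0.3 rad).
It fails at once if the parts cup is shoved or knocked over (distance of parts_cup from where it was at the start of the episode above 0.025 m or angle between parts_cup's own z axis and vertical above 0.3 rad).
It also fails if it takes over 58 s, if anything falls off the work surface, if the arm or the gripper's body presses on something with over 40 N, if the wrist force passes 120 N, or if a joint passes its speed limit or range.

## Working session

There is one attempt and no reset: what is moved stays moved. The work goes in short steps, Python scripts to look and compute and a shell command to move; the robot and the scene stay as the last step left them, time stands still between calls to the robot, and variables do not carry over. Pictures are saved under pics/ and viewed, at most 10 in all, crops included, and the job is handed in when it is done.

```bash
mkdir -p pics; cat > h.py <<'E'
import numpy as np, cv2
from plant import *
from scipy.spatial.transform import Rotation as R
def ray(cam,px,M=None):
    M=M or camera_model(cam); f=192/np.tan(np.radians(M['fov_y'])/2); P=np.array(M['pose'])
    d=P[:3,:3]@np.array([(px[0]-M['cx'])/f,-(px[1]-M['cy'])/f,-1]); return P[:3,3],d
def at(cam,px,z,M=None):
    o,d=ray(cam,px,M); return o+d*(z-o[2])/d[2]
E
python3 - <<'E'
from h import *
o=get_obs(); print(o)
for c in ['top','side','wrist']:
    M=camera_model(c); print(c,{k:v for k,v in M.items() if k!='pose'},np.round(M['pose'],3).tolist())
    im=capture(c); cv2.imwrite(f'pics/{c}0.png',im[:,:,::-1])
    for t,z in [('gate_hinge',190),('safety_lug',225),('safety_tab',225),('safety_grasp',235),('grip_pad',225),('grip_trigger',225),('grip_grasp',235),('check_arm',0),('housing',0),('toolpost',0),('oil_cup',0),('parts_cup',0)]:
        r=pinpoint(c,t)[:1]
        for q in r: print(t,round(q['score'],2),np.round(q['location'],1),np.round(at(c,q['location'],z,M),1))
E
```

```text
{'time': 0.0, 'joint_positions': array([-1.45999430e+00,  3.42703547e-01,  1.52498960e+00, -5.75499429e-06,
        1.27538759e+00, -1.45996600e-01]), 'dq': array([-0.0002133 , -0.00080335, -0.00011631,  0.00135692,  0.00037077,
        0.00031563]), 'tau': array([-1.39109776e-03, -4.31244743e+01, -2.44221014e+01,  7.17408629e-02,
        5.59722050e-02, -1.22295064e-04]), 'tool_pos': array([ 133.32334454, -507.41301703,  244.864457  ]), 'tcp_rot': array([-3.14011960e+00, -2.11039342e-04,  2.56800147e-01]), 'contact_force': array([-0.62268097,  0.41745761,  0.69844367]), 'moment': array([-0.01801665,  0.03368767, -0.04296226]), 'finger_force': 0.0, 'grip_width': 91.9485209249676}
top {'fov_y': 49.87042201664817, 'cx': 248.43306400249097, 'cy': 194.83944267948138} [[0.028, 0.993, -0.116, 407.672], [-1.0, 0.027, -0.014, 129.864], [-0.011, 0.116, 0.993, 1232.058], [0.0, 0.0, 0.0, 1.0]]
gate_hinge 0.56 [373.4 224.6] [ 462.2 -171.2  190. ]
safety_lug 0.81 [393.7 209.2] [ 499.2 -210.6  225. ]
safety_tab 0.68 [392.3 192.7] [ 539.6 -207.7  225. ]
safety_grasp 0.83 [392.1 203.8] [ 511.3 -203.
[... 738 characters left out ...]
.43 [255.9  99.6] [ 540.2 -226.3  225. ]
safety_grasp 0.91 [269.  100.3] [ 499.5 -200.7  235. ]
grip_pad 0.58 [223.8 104.9] [ 630.5 -175.7  225. ]
grip_trigger 0.46 [205. 106.] [ 683.6 -161.7  225. ]
grip_grasp 0.91 [215.3 104. ] [ 651.9 -156.1  235. ]
check_arm 0.75 [278.7 174.4] [ 459.1 -167.     0. ]
housing 0.68 [172.8 284.9] [680.2 318.2   0. ]
toolpost 0.81 [244.  280.5] [522.5 290.1   0. ]
oil_cup 0.68 [321.7 275. ] [345.1 256.4   0. ]
parts_cup 0.84 [180.1 340.6] [630.4 456.3   0. ]
wrist {'fov_y': 69.01706515512419, 'cx': 251.708132507256, 'cy': 194.85039976429505} [[0.254, 0.925, 0.283, 211.12], [-0.967, 0.243, 0.074, -487.457], [-0.0, -0.293, 0.956, 386.401], [0.0, 0.0, 0.0, 1.0]]
```

View pics/top0.png

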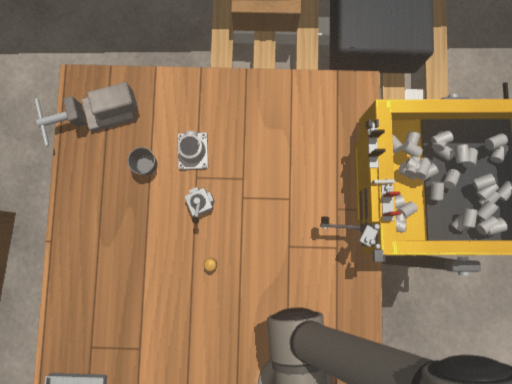

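View pics/side0.png

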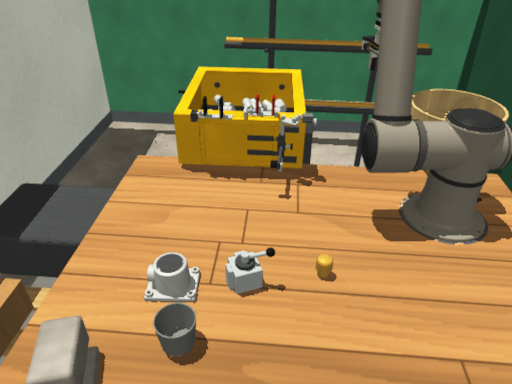

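The top view shows the red lugs at about (390,190)/(390,212), the black pads at (376,129)/(376,155), and the check arm running from the hinge (370,226) to (325,222), with clear bench around it. The side view agrees. I'll go above the safety bolt now.

```bash
python3 -m pendant '[0,0,-1,0,0,-1,-1, 0,0,-1,0,0,-1,-1, 0,0,-1,0,0,-1,-1, 0,0,0,0,0,-1,-1, 0,0,0,0,0,-1,-1, 0,0,0,0,0,-1,-1, 0,0,0,0,0,-1,-1, 0,0,0,0,0,-1,-1, 0,0,0,0,0,-1,-1, 0,0,0,0,0,-1,-1, 0,0,0,0,0,-1,-1, 0,0,0,0,0,-1,-1]'
python3 -m pendant '[0,0,0,0,0,-1,-1, 0,0,0,0,0,-1,-1, 0,0,0,0,0,-1,-1, 0,0,0,0,0,-1,-1, 0,0,0,0,0,-1,-1, 0,0,0,0,0,-1,-1, 0,0,0,0,0,-1,-1, 0,0,0,0,0,-0.25,-1]'
python3 -m pendant '[0.7,1,0,0,0,0,-1, 0.7,1,0,0,0,0,-1, 0.7,1,0,0,0,0,-1, 0.7,1,0,0,0,0,-1, 0.7,1,0,0,0,0,-1, 0.7,1,0,0,0,0,-1, 0.7,1,0,0,0,0,-1, 0.7,1,0,0,0,0,-1, 0.8,1,0,0,0,0,-1, 0.8,1,0,0,0,0,-1, 0.8,1,0,0,0,0,-1, 0.8,1,0,0,0,0,-1]'
python3 -m pendant '[0.8,1,0,0,0,0,-1,0,0,0,0,0,0,-1,0,0,0,0,0,0,-1,0,0,0,0,0,0,-1]'
cat > look.py <<'E'
from h import *
import sys
n=sys.argv[1]; o=get_obs(); print(o['time'],o['tool_pos'],o['tcp_rot'],o['contact_force'])
M=camera_model('wrist'); im=capture('wrist'); cv2.imwrite(f'pics/{n}.png',im[:,:,::-1])
for t,z in [('gate_hinge',190),('safety_lug',225),('safety_tab',225),('safety_grasp',235),('grip_pad',225),('grip_trigger',225),('grip_grasp',235)]:
    for q in pinpoint('wrist',t)[:1]: print(t,round(q['score'],2),np.round(q['location'],1),np.round(at('wrist',q['location'],z,M),1))
E
python3 look.py w1
```

```text
time: 3.15
tool_pos: [133.4, -507.8, 335.5]
tcp_rot: [3.142, 0.0, 1.097]
contact_force: [0.2, 0.6, 0.7]
grip_width: 92.0
finger_force: 0.0
time: 3.95
tool_pos: [133.4, -507.8, 335.5]
tcp_rot: [3.142, 0.0, 1.602]
contact_force: [0.4, -0.1, -0.4]
grip_width: 91.3
finger_force: 0.0
time: 5.15
tool_pos: [486.4, -231.9, 335.6]
tcp_rot: [3.141, 0.0, 1.599]
contact_force: [0.7, -0.1, -0.0]
grip_width: 91.5
finger_force: 0.0
time: 5.55
tool_pos: [514.0, -208.9, 335.5]
tcp_rot: [-3.141, 0.0, 1.6]
contact_force: [0.4, -0.1, -0.4]
grip_width: 91.7
finger_force: 0.0
5.55 [ 513.95010117 -208.88814386  335.48191625] [-3.14112480e+00  3.20948002e-04  1.59953506e+00] [ 0.4426912  -0.14033287 -0.4194029 ]
gate_hinge 0.81 [198.6 156.3] [ 459.3 -177.1  190. ]
safety_lug 0.63 [225.3 195.7] [ 489.9 -207.8  225. ]
safety_tab 0.56 [275.  192.7] [ 536.6 -203.5  225. ]
safety_grasp 0.93 [240.8 195.1] [ 504.8 -203.7  235. ]
grip_pad 0.83 [391.7 161.9] [ 641.  -171.2  225. ]
grip_trigger 0.68 [444.8 162.5] [ 689.3 -170.3  225. ]
grip_grasp 0.65 [416.4 162.4] [ 657.5 -169.3  235. ]
```

View pics/w1.png

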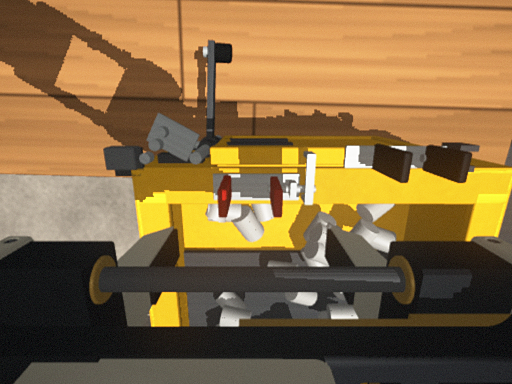

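```bash
python3 - <<'E'
from h import *
from scipy.optimize import least_squares
loc=dict(h=(0,0,190),l=(30,-32,225),t=(78,-32,225),s=(47,-32,235),p=(182,0,225),g=(230,0,225),c=(199,0,235))
px=dict(h=(198.6,156.3),l=(225.3,195.7),t=(275,192.7),s=(240.8,195.1),p=(391.7,161.9),g=(444.8,162.5),c=(416.4,162.4))
f=lambda v:np.concatenate([v[:2]+R.from_euler('z',v[2]).as_matrix()[:2,:2]@np.array(loc[k][:2])-at('wrist',px[k],loc[k][2])[:2] for k in loc])
r=least_squares(f,[460,-170,.03],loss='soft_l1',f_scale=2);print(r.x,np.round(f(r.x),1))
for k in 'sc':print(k,r.x[:2]+R.from_euler('z',r.x[2]).as_matrix()[:2,:2]@np.array(loc[k][:2]))
E
```

```text
[ 4.59152442e+02 -1.74948078e+02  2.48288185e-02] [-0.5  1.9 -0.4  1.4  0.9 -1.8  1.7 -2.3 -0.4  0.5 -0.8  0.8  0.  -1. ]
s [ 506.9323959  -205.77138024]
c [ 658.091106   -170.00765059]
```

The wrist view shows the two red lugs at (225,195)/(276,195) and the black pads at (392,162)/(446,162). The fit is good to about 2 mm, so I'll descend and squeeze the bolt.

```bash
python3 -m pendant '[0.11,-0.24,0.5,0,0,0,-1, 0,0,0.5,0,0,0,-1, 0,0,0.5,0,0,0,-1, 0,0,0.5,0,0,0,-1, 0,0,0.5,0,0,0,-1, 0,0,0.4,0,0,0,-1, 0,0,0.4,0,0,0,-1, 0,0,0,0,0,0,-1,0,0,0,0,0,0,-1]'
python3 -m pendant '[0,0,0,0,0,0,1, 0,0,0,0,0,0,1, 0,0,0,0,0,0,1, 0,0,0,0,0,0,1, 0,0,0,0,0,0,1, 0,0,0,0,0,0,1, 0,0,0,0,0,0,1, 0,0,0,0,0,0,1, 0,0,0,0,0,0,1, 0,0,0,0,0,0,1]'
```

```text
time: 6.85
tool_pos: [507.4, -205.3, 236.7]
tcp_rot: [3.141, 0.0, 1.601]
contact_force: [-1.3, -0.1, -0.2]
grip_width: 92.0
finger_force: 0.0
time: 7.85
tool_pos: [505.0, -205.3, 236.7]
tcp_rot: [-3.137, -0.0, 1.6]
contact_force: [-10.9, -1.0, 4.8]
grip_width: 41.3
finger_force: 30.0
```

Width is 41 mm, so the bolt is right back, and the arm yielded about 2 mm towards -x, which corrects the bin x estimate. Releasing and moving above the grip.

```bash
python3 -m pendant '[0,0,0,0,0,0,-1, 0,0,0,0,0,0,-1, 0,0,0,0,0,0,-1, 0,0,0,0,0,0,-1, 0,0,0,0,0,0,-1, 0,0,0,0,0,0,-1, 0,0,-0.6,0,0,0,-1, 0,0,-0.8,0,0,0,-1, 0,0,-0.8,0,0,0,-1, 0,0,-0.8,0,0,0,-1]'
python3 -m pendant '[0.2,1,0,0,0,0,-1, 0.2,1,0,0,0,0,-1, 0.2,1,0,0,0,0,-1, 0.2,1,0,0,0,0,-1, 0.23,1,0,0,0,0,-1, 0,0,0,0,0,0,-1, 0,0,0,0,0,0,-1]'
python3 look.py w2
```

```text
time: 8.85
tool_pos: [507.2, -205.1, 327.4]
tcp_rot: [-3.141, -0.0, 1.601]
contact_force: [0.9, 0.7, -0.7]
grip_width: 91.7
finger_force: 0.0
time: 9.55
tool_pos: [656.2, -169.6, 325.5]
tcp_rot: [-3.14, -0.0, 1.601]
contact_force: [-1.0, 0.2, 0.1]
grip_width: 91.4
finger_force: 0.0
9.55 [ 656.23647433 -169.63673099  325.47148664] [-3.13989360e+00 -2.60550563e-04  1.60146609e+00] [-0.97292392  0.21912347  0.11002453]
gate_hinge 0.75 [ 58.1 189.9] [ 457.6 -175.5  190. ]
safety_lug 0.91 [ 72.  234.4] [ 488.2 -208.3  225. ]
safety_tab 0.74 [107.  233.9] [ 521.4 -206.7  225. ]
safety_grasp 0.59 [ 81.9 238.7] [ 503.5 -207.4  235. ]
grip_pad 0.93 [230.9 202.8] [ 638.1 -172.   225. ]
grip_trigger 0.75 [287.1 204.3] [ 689.4 -171.8  225. ]
grip_grasp 0.76 [253.1 205.6] [ 658.3 -170.6  235. ]
```

View pics/w2.png

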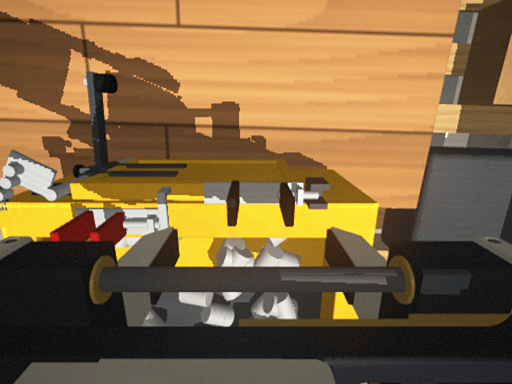

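The lugs are now about 34 mm apart, so the bolt is back. The grip pads show at (232,203)/(288,204) and the TCP is well centred. Descending and squeezing.

```bash
python3 -m pendant '[-0.04,0,0.6,0,0,0,-1, 0,0,0.6,0,0,0,-1, 0,0,0.6,0,0,0,-1, 0,0,0.6,0,0,0,-1, 0,0,0.6,0,0,0,-1, 0,0,0,0,0,0,-1,0,0,0,0,0,0,-1]'
python3 -m pendant '[0,0,0,0,0,0,1, 0,0,0,0,0,0,1, 0,0,0,0,0,0,1, 0,0,0,0,0,0,1, 0,0,0,0,0,0,1, 0,0,0,0,0,0,1, 0,0,0,0,0,0,1, 0,0,0,0,0,0,1, 0,0,0,0,0,0,1]'
python3 - <<'E'
from h import *
print(capture('top') is None)
for t in ['check_arm']:
  for q in regions_of('top',t)[:1]:
    ys,xs=np.nonzero(q['pixels']); P=np.array([at('top',(x,y),101)[:2] for x,y in zip(xs,ys)])
    far=P[np.argmax(np.hypot(*(P-[457.5,-175]).T))]; print(q['score'],len(P),P.min(0),P.max(0),far,np.arctan2(*(far-[457.5,-175])[::-1]))
E
```

```text
time: 10.65
tool_pos: [656.3, -171.2, 237.0]
tcp_rot: [3.141, 0.0, 1.601]
contact_force: [0.3, -0.9, -0.0]
grip_width: 91.8
finger_force: 0.0
time: 11.55
tool_pos: [656.2, -171.1, 237.2]
tcp_rot: [3.141, 0.0, 1.601]
contact_force: [-3.8, 0.8, 4.9]
grip_width: 41.6
finger_force: 30.0
False
0.49 211 [ 453.78654917 -149.59624034] [486.83771992 -51.61224477] [467.18114647 -51.61224477] 1.4924955805030318
```

Grip squeezed (41.6 mm, 30 N). Now I'll swing it along the arc at 2°/row, checking the forces.

```bash
python3 -m pendant '[0.232,-0.004,0,0,0,-0.5,1, 0.232,-0.004,0,0,0,-0.5,1, 0.232,-0.004,0,0,0,-0.5,1, 0.232,-0.004,0,0,0,-0.5,1, 0.232,-0.004,0,0,0,-0.5,1, 0.232,-0.004,0,0,0,-0.5,1, 0.232,-0.004,0,0,0,-0.5,1, 0.232,-0.004,0,0,0,-0.5,1, 0.232,-0.004,0,0,0,-0.5,1, 0.232,-0.004,0,0,0,-0.5,1]'
python3 -m pendant '[0,0,0,0,0,0,1,0,0,0,0,0,0,1]'
```

```text
time: 12.65
tool_pos: [642.7, -104.1, 237.1]
tcp_rot: [3.14, 0.003, 1.95]
contact_force: [0.6, -4.6, 4.7]
grip_width: 41.8
finger_force: 30.0
time: 12.85
tool_pos: [642.0, -102.6, 237.1]
tcp_rot: [3.141, -0.0, 1.951]
contact_force: [-4.9, 1.7, 6.7]
grip_width: 41.6
finger_force: 30.0
```

```bash
python3 -m pendant '[0.232,-0.004,0,0,0,-0.5,1, 0.232,-0.004,0,0,0,-0.5,1, 0.232,-0.004,0,0,0,-0.5,1, 0.232,-0.004,0,0,0,-0.5,1, 0.232,-0.004,0,0,0,-0.5,1, 0.232,-0.004,0,0,0,-0.5,1, 0.232,-0.004,0,0,0,-0.5,1, 0.232,-0.004,0,0,0,-0.5,1, 0.232,-0.004,0,0,0,-0.5,1, 0.232,-0.004,0,0,0,-0.5,1]'
python3 -m pendant '[0.232,-0.004,0,0,0,-0.5,1, 0.232,-0.004,0,0,0,-0.5,1, 0.232,-0.004,0,0,0,-0.5,1, 0.232,-0.004,0,0,0,-0.5,1, 0.232,-0.004,0,0,0,-0.5,1, 0.232,-0.004,0,0,0,-0.5,1, 0.232,-0.004,0,0,0,-0.5,1, 0.232,-0.004,0,0,0,-0.5,1, 0,0,0,0,0,0,1]'
```

```text
time: 13.85
tool_pos: [606.6, -45.1, 237.1]
tcp_rot: [3.14, 0.003, 2.299]
contact_force: [0.4, -3.2, 6.0]
grip_width: 41.5
finger_force: 30.0
time: 14.75
tool_pos: [563.5, -8.4, 237.1]
tcp_rot: [3.142, 0.002, 2.58]
contact_force: [-0.0, -4.5, 4.0]
grip_width: 41.7
finger_force: 30.0
```

```bash
python3 -m pendant '[0.232,-0.004,0,0,0,-0.5,1, 0.232,-0.004,0,0,0,-0.5,1, 0.232,-0.004,0,0,0,-0.5,1, 0.232,-0.004,0,0,0,-0.5,1, 0,0,0,0,0,0,1, 0,0,0,0,0,0,1]'
python3 -m pendant '[0.116,-0.001,0,0,0,-0.25,1, 0.116,-0.001,0,0,0,-0.25,1, 0.116,-0.001,0,0,0,-0.25,1, 0,0,0,0,0,0,1]'
python3 -m pendant '[0.116,-0.001,0,0,0,-0.25,1, 0.116,-0.001,0,0,0,-0.25,1, 0,0,0,0,0,0,1]'
```

```text
time: 15.35
tool_pos: [539.5, 4.5, 237.1]
tcp_rot: [3.141, 0.002, 2.718]
contact_force: [1.2, -3.1, 5.7]
grip_width: 41.6
finger_force: 30.0
time: 15.75
tool_pos: [529.8, 8.6, 237.1]
tcp_rot: [3.142, 0.002, 2.771]
contact_force: [0.1, -3.9, 6.4]
grip_width: 41.6
finger_force: 30.0
time: 16.05
tool_pos: [523.2, 11.1, 237.1]
tcp_rot: [3.142, 0.002, 2.806]
contact_force: [0.4, -4.3, 5.1]
grip_width: 41.9
finger_force: 30.0
```

```bash
for i in 1; do python3 -m pendant '[0.116,-0.001,0,0,0,-0.25,1, 0.116,-0.001,0,0,0,-0.25,1, 0,0,0,0,0,0,1]'; done
python3 -m pendant '[0.116,-0.001,0,0,0,-0.25,1, 0.116,-0.001,0,0,0,-0.25,1, 0,0,0,0,0,0,1]'
```

```text
time: 16.35
tool_pos: [516.7, 13.2, 237.1]
tcp_rot: [-3.142, 0.002, 2.84]
contact_force: [1.0, -4.2, 5.2]
grip_width: 41.8
finger_force: 30.0
time: 16.65
tool_pos: [510.6, 15.0, 237.1]
tcp_rot: [3.141, 0.003, 2.875]
contact_force: [3.0, -4.7, 4.4]
grip_width: 41.8
finger_force: 30.0
```

```bash
python3 -m pendant '[0.116,-0.001,0,0,0,-0.25,1, 0,0,0,0,0,0,1, 0,0,0,0,0,0,1]'
python3 -m pendant '[0.116,-0.001,0,0,0,-0.25,1, 0,0,0,0,0,0,1, 0,0,0,0,0,0,1]'
```

```text
time: 16.95
tool_pos: [509.5, 15.3, 237.1]
tcp_rot: [3.141, 0.008, 2.891]
contact_force: [11.5, -6.0, -0.1]
grip_width: 41.5
finger_force: 30.1
time: 17.25
tool_pos: [508.5, 15.5, 237.2]
tcp_rot: [3.141, 0.014, 2.907]
contact_force: [21.4, -7.5, -7.0]
grip_width: 41.9
finger_force: 30.3
```

The force rose from 4 to 22 N while the tool all but stopped, so the gate is on the buffer. I'll hold and check it's steady.

```bash
python3 -m pendant '[0,0,0,0,0,0,1,0,0,0,0,0,0,1,0,0,0,0,0,0,1,0,0,0,0,0,0,1,0,0,0,0,0,0,1,0,0,0,0,0,0,1,0,0,0,0,0,0,1,0,0,0,0,0,0,1]'
python3 -c "
from h import *
cv2.imwrite('pics/top1.png',capture('top')[:,:,::-1])"
```

```text
time: 18.05
tool_pos: [508.5, 15.5, 237.2]
tcp_rot: [3.141, 0.014, 2.907]
contact_force: [20.3, -7.2, -6.6]
grip_width: 42.1
finger_force: 30.3
```

View pics/top1.png

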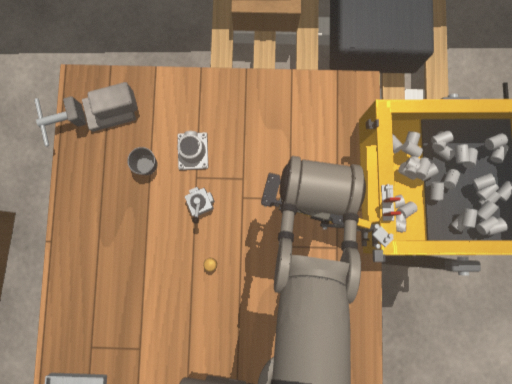

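The gate stands open, with the gripper and wrist over it at about (320,200). The bolt lugs at (390,200) are drawn together and the bystanders are untouched. The hold is steady, so I'm handing in.

```bash
python3 -c "
from plant import *
print(close_job())"
```

```text
the job is handed in; nothing more can be done
None
```

The safety bolt is right back and the gate is open against the check arm's buffer (about 1.27 rad, pressing with about 20 N). The grip is still held squeezed, the four bystanders were not touched, and the job was handed in at about 18 s; no verdict came back.

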